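# Press the unseated vial home

### The job

One vial in the aluminium block stands higher than the others. Press lightly on its cap with the fingertips until it is fully home, level with its neighbours, then withdraw. Do not pull it up, do not touch the other vials in the block, and leave everything standing around it where it is.

Things in the scene. Friction and masses are not known exactly. Their poses are not given: they have to be found in the camera images.
- block: grey aluminium vial block, 116 x 174 x 40 mm, fixed to the worktop, origin at the centre of its underside, z up; six round stations in two rows of three (58 mm apart both ways: at x -29 and +29 mm, y -58, 0 and +58 mm in its frame), each with a flat black rubber collar 35 mm across and 3 mm high on the block's top. Five stations hold a vial, one is empty; which is which varies
- cap_proud (a point): centre of the flat top of the black screw cap (22 mm across) of the one vial that stands higher than the others in the block
- vial_proud: the vial that stands high: clear glass vial with black screw cap, 23 mm across, 59 mm tall, upright in its station, origin at the centre of its underside, z up. It slides straight down in its collar against a steady friction of about 2.5 N, stops on the floor of its station and stays where it is left
- seat_proud (a joint): height state of that vial in m: 0 = fully home (cap top 68 mm above the worktop, level with the other caps), negative = that far too high; it starts 16 to 22 mm too high
- vial_b: one of the four vials already fully home in the block, same shape as the high one (23 x 59 mm, black cap), cap top 68 mm above the worktop, origin at its underside centre; to be left alone
- seat_b (a joint): height state in m of vial_b: 0 = fully home, negative = pulled up by that much
- vial_c: one of the four vials already fully home in the block, same shape as the high one (23 x 59 mm, black cap), cap top 68 mm above the worktop, origin at its underside centre; to be left alone
- seat_c (a joint): height state in m of vial_c: 0 = fully home, negative = pulled up by that much
- vial_d: one of the four vials already fully home in the block, same shape as the high one (23 x 59 mm, black cap), cap top 68 mm above the worktop, origin at its underside centre; to be left alone
- seat_d (a joint): height state in m of vial_d: 0 = fully home, negative = pulled up by that much
- vial_e: one of the four vials already fully home in the block, same shape as the high one (23 x 59 mm, black cap), cap top 68 mm above the worktop, origin at its underside centre; to be left alone
- seat_e (a joint): height state in m of vial_e: 0 = fully home, negative = pulled up by that much
- spare_vial: loose identical vial, 23 x 59 mm, standing on the worktop on the robot's side of the block, origin at its underside centre
- beaker_left: loose plastic beaker, 61 x 64 x 72 mm, standing on the worktop between robot and equipment, left of the middle; origin at its underside centre
- beaker_01: loose plastic beaker, 61 x 64 x 72 mm, standing on the worktop between robot and equipment, right, the nearer one to the block; origin at its underside centre
- beaker_02: loose plastic beaker, 61 x 64 x 72 mm, standing on the worktop between robot and equipment, right, the farther one from the block; origin at its underside centre
- amber_bottle: loose amber bottle with black cap, 55 mm across, 115 mm tall, standing on the left in front of the stirrer, origin at its underside centre
Mind the look-alikes: they are no part of the job. Leave any green or turquoise look-alike of the spare_vial alone. Leave any brown look-alike of the beaker_02 alone.

How it is judged:
By the outcome, as a careful person would: the job done as asked, in the order asked, and still so for the second after the job is handed in, with the robot touching nothing.
It also fails if it takes over 32 s, if anything falls off the work surface, if the arm or the gripper's body presses on something with over 40 N, if the wrist force passes 120 N, or if a joint passes its speed limit or range.

### The arm

A 7-joint arm with a two-finger parallel gripper is mounted at the origin on the work surface; the furniture and walls round the work are solid. World frame = base frame: x ahead of the robot, y to its left, z up, the work surface at z = 0. Lengths are in mm, angles in rad, forces in N, time in s.
With the tool pointing down it reaches from about 400 to 900 mm from the base axis. Payload 5.5 kg.
Tool frame: the origin (TCP) lies between the finger pads; the fingertips stand 8 mm ahead of it and the grasp point (between the pads) lies 11 mm behind it; z points along the fingers, y is the line along which they close (so a half turn about z gives the same grasp; the last joint's range is limited). The gripper opens to 85 mm and grips with 20 to 120 N. Pads are 22 mm wide; open, the fingers measure 114 mm over their backs; the gripper's body (76 mm by 85 mm) begins 54 mm behind the grasp point. The pads swing forward as they close: fully open they stand 13 mm farther back than shut.
Start: joints at [1.567, 0.501, -0.427, 1.55, 0.221, 1.138, -0.21], TCP at [171.404, -626.993, 208.81] pointing down, gripper open.
Joint ranges: [-2.88, 2.88], [-0.31, 2.03], [-1.54, 1.56], [0.2, 2.42], [-1.41, 4.55], [0.19, 2.02], [-2.57, 2.57]. Speed limits (rad/s): [2.57, 2.57, 3.14, 3.14, 3.14, 3.14, 3.14].

### API

Orientations are given as a rotation vector (axis times angle).
In Python, from cell import bot gives the robot as it stands. The module is installed in compiled form; this text tells all that it offers.
- The arm moves only by the tool apply_moves, never from a script. Its argument "increments" is text: rows parted by semicolons, each of 6 numbers parted by spaces: the shift along the tool's x, y, z in mm, then the turn, a rotation vector about the tool's x, y, z in rad. A call has 1 to 20 rows; each row is the pose to reach, as a shift and turn from the pose commanded when the call began, along the tool's axes at that moment; what a row does not reach only later rows make up. A row lasts 1/10 s, in which the tool goes at most 50 mm and 8.59 degrees, less where a joint would pass 70% of its speed; a pose out of reach is approached as far as the arm can. A call with a gripper value outside its range is refused whole. "grip" is the opening, from 0 (shut) to 1 (fully open), set as the call begins (left out, the last holds). The fingers move at their own pace and stop on an object; "force" is the grip in N (left out, the last holds). Time passes only in rows, so rows that repeat a pose let the fingers close. It gives the time, the measured TCP pose, the force, the opening and the grip force at its end, in the units of the state.
- bot.read_state(): the state, without advancing time (a new reading comes with each control period).
- bot.camera(name): name is "scene" or "side" or "wrist"; returns (picture, depth): 400x640x3 uint8, blue, green, red; 400x640 float32, mm along the optical axis (not along the pixel's ray), 0 where there is no reading.
- bot.camera_model(name): a dict with "fx", "fy", "cx", "cy" (pixels), "R" (3x3) and "t" (3): a world point X has camera coordinates R X + t. Camera axes: x right, y down, z forward; pixel columns grow to the right and rows downward; lengths in mm; the calibration is good to about 2 mm. A picture is of the moment at which its call begins: read the wrist's pose just before it. camera_model takes no time and is no camera call; for the wrist camera it gives the pose at the moment of the call.
- bot.hand_in(): hands the job in; it is judged then, once.
The state is a dict: "clock": time; "q": joint angles; "dq": joint speeds; "joint_efforts": joint torques, N m; "ee_pos": TCP position; "tcp_rot": TCP orientation; "force": force on the tool from outside, world axes, zero at the start; "moment": the same for the moment, N m; "finger_gap": opening from 0.0 (shut) to 1.0 (fully open); "gripper_force": force on a finger pad.
Only numpy, scipy, OpenCV 4.12 (cv2) and the standard library are available. Lean on these libraries where they do the work, as an engineer would, in place of code of your own. Each camera call takes 0.05 s, during which the arm holds its last target. There are 200 camera calls.

## Working session

There is one attempt and no reset: what is moved stays moved. The work goes in short steps, Python scripts to look and compute and a tool call to move; the robot and the scene stay as the last step left them, time stands still between calls to the robot, and variables do not carry over. Pictures are saved under pics/ and viewed, at most 10 in all, crops included, and the job is handed in when it is done.

Besides the shell and the picture viewer there is one more tool, called after ">>>" in YAML: its name, and indented under it one key for each argument. apply_moves: Moves the arm, as the interface text tells. Its arguments: {"type":"object","properties":{"increments":{"type":"string"},"grip":{"type":"number"},"force":{"type":"number"}},"required":["increments"]}

```bash
mkdir -p pics
python3 - <<'E'
from cell import bot
import cv2,numpy as np
s=bot.read_state();print(s)
for n in ("scene","side"):
    m=bot.camera_model(n);p,d=bot.camera(n)
    cv2.imwrite(f"pics/{n}0.png",p);np.savez(f"{n}0.npz",d=d,p=p,**m)
    print(n,m)
E
```

```text
{'clock': 0.0, 'q': array([ 1.5671934 ,  0.50186919, -0.42678997,  1.55144166,  0.22079543,
        1.1382999 , -0.21024749]), 'dq': array([ 0.00042283,  0.0016691 ,  0.00246849, -0.00147149,  0.00072536,
        0.00301546, -0.00156052]), 'joint_efforts': array([ 3.06313541e-04, -5.69525635e+01, -5.81647485e+00, -2.80939829e+01,
        1.05767490e-02,  1.19453637e-02,  6.87713225e-06]), 'ee_pos': array([ 171.13768507, -626.30297197,  207.74937126]), 'tcp_rot': array([-3.11172289e+00, -4.17751134e-01,  2.90916941e-04]), 'force': array([0.23335   , 1.13360165, 1.09508131]), 'moment': array([ 0.00734843, -0.05359349,  0.04123053]), 'gripper_force': 0.0, 'finger_gap': 0.999804418074571}
scene {'fx': 515.1871006922431, 'fy': 515.1871006922431, 'cx': 323.2540113082451, 'cy': 196.09752866369914, 'R': array([[-0.70840346, -0.70580486,  0.00200599],
       [-0.48754813,  0.48728414, -0.724466  ],
       [ 0.51035414, -0.51419224, -0.68930762]]), 't': array([315.12512404, 265.45397222, 998.98131838])}
side {'fx': 363.4268722521071, 'fy': 363.4268722521071, 'cx': 320.8764538838679, 'cy': 198.13586342208177, 'R': array([[-0.87336914, -0.4865806 , -0.02157928],
       [-0.2204624 ,  0.43444047, -0.87330282],
       [ 0.43430712, -0.75795831, -0.48669963]]), 't': array([380.66580433, 171.49044297, 682.22298806])}
```

View pics/scene0.png

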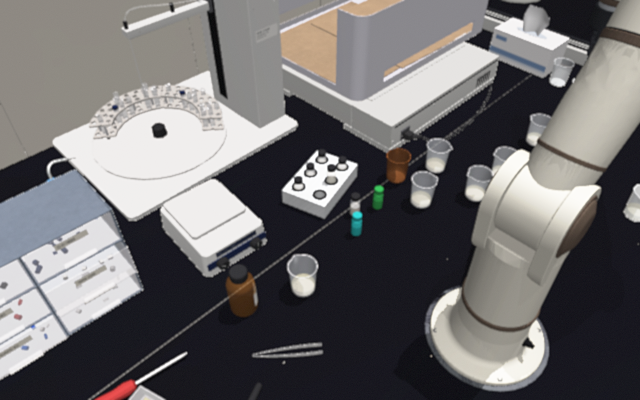

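View pics/side0.png

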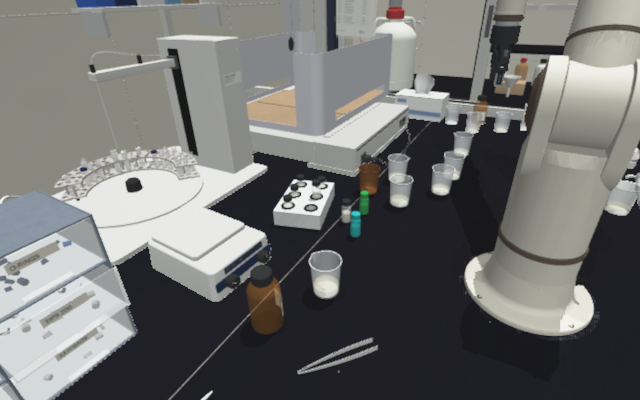

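The scene picture shows the block at about (320,183), with five black caps and an empty station near (320,195). The spare vial is at (355,203), the green and turquoise look-alikes at (378,197) and (356,223), and the balance at (213,225). The side picture shows the block at (305,203). Next I'll measure the block and look at a close crop.

```bash
cat > h.py <<'E'
import numpy as np
def cloud(z):
    d=z['d'];v,u=np.mgrid[:400,:640]
    P=np.stack([(u-z['cx'])/z['fx']*d,(v-z['cy'])/z['fy']*d,d],-1)
    return (P-z['t'])@z['R']
E
python3 - <<'E'
import numpy as np,cv2
from h import cloud
out=[]
for n,(a,b,c,e) in {'scene':(140,225,275,365),'side':(165,240,265,345)}.items():
    z=np.load(n+'0.npz');W=cloud(z)[a:b,c:e];im=z['p'][a:b,c:e]
    ok=(z['d'][a:b,c:e]>0)
    top=ok&(abs(W[...,2]-41)<5)&(im.min(-1)>110)
    r=cv2.minAreaRect(W[top][:,:2].astype(np.float32));print(n,r,np.median(W[top][:,2]))
    dark=ok&(W[...,2]>58)&(W[...,2]<110)
    k,l,st,ce=cv2.connectedComponentsWithStats(dark.astype(np.uint8))
    for i in range(1,k):
        if st[i,4]>6:
            Q=W[l==i];t=np.percentile(Q[:,2],90);print(ce[i].round()+[c,a],st[i,4],Q.mean(0).round(1),Q[Q[:,2]>t-4].mean(0).round(1),Q[:,2].max().round(1))
    f=cv2.resize(im,None,fx=4.2,fy=4.2,interpolation=cv2.INTER_CUBIC);out.append(cv2.resize(f,(390,380)))
cv2.imwrite('pics/crop.png',np.hstack(out))
z=np.load('scene0.npz');W=cloud(z)
for u,v in [(355,203),(378,197),(356,223),(398,165),(423,188),(302,275),(242,290),(238,272),(213,200),(350,110),(345,60),(410,130)]:print(u,v,W[v,u].round())
E
```

```text
scene ((486.2466125488281, -71.0946044921875), (181.9185333251953, 178.90713500976562), 16.146503448486328) 40.77034547202629
[321. 153.] 54 [ 558.8 -107.6   66.9] [ 559.6 -109.    68.8] 74.6
[342. 160.] 62 [ 503.2 -124.4   66.3] [ 504.4 -125.9   68.5] 73.4
[310. 166.] 63 [543.  -52.9  66.1] [544.6 -54.3  68.3] 71.7
[331. 171.] 124 [485.7 -67.3  76.7] [488.3 -70.   86.6] 90.6
[298. 180.] 66 [526.4   2.8  66.9] [527.1   1.5  69. ] 71.4
[355. 196.] 41 [399.  -58.1  59.9] [399.  -58.1  59.9] 63.8
[357. 215.] 44 [353.9 -14.7  59.9] [353.9 -14.7  59.9] 62.7
side ((527.5726928710938, -118.95562744140625), (170.82949829101562, 299.407958984375), 25.94303321838379) 39.99822340745545
[300. 177.] 45 [ 560.  -108.2   64.8] [ 560.9 -109.9   67.2] 69.0
[317. 184.] 155 [491.6 -83.3  72. ] [488.6 -69.7  85.8] 88.3
[293. 187.] 50 [543.6 -52.8  65.4] [544.4 -54.3  67.4] 69.1
[287. 198.] 54 [526.8   3.   65.5] [528.3   1.8  67.5] 69.4
[343. 201.] 10 [405.1 -57.6  59. ] [405.1 -57.6  59. ] 59.8
355 203 [394. -54.  43.]
378 197 [ 370. -107.   43.]
356 223 [350.  -8.  43.]
398 165 [ 396. -211.   63.]
423 188 [ 297. -179.   72.]
302 275 [344. 165.  18.]
242 290 [359. 303.  85.]
238 272 [375. 295. 118.]
213 200 [598. 194.  82.]
350 110 [ 629. -288.   76.]
345 60 [ 644. -277.  226.]
410 130 [ 480. -371.   42.]
```

View pics/crop.png

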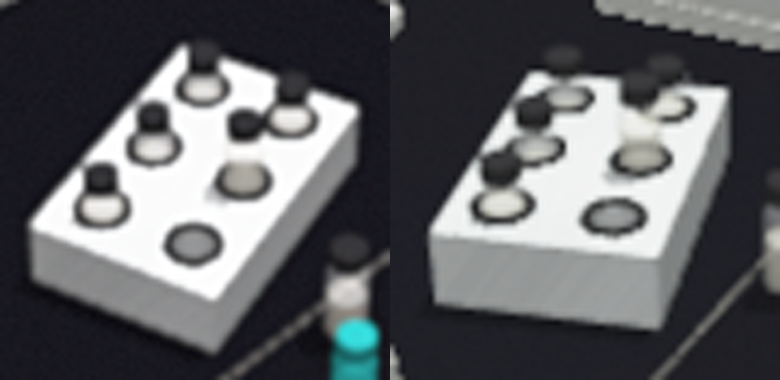

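Things that could be taken for the target, by scene pixel:
- Block caps at (321,153), (342,160), (310,166) and (298,180) all stand at z≈68.
- The cap at (331,171) stands at z≈87. This is the target.
- The spare vial (355,196), the green one (378,190) and the turquoise one (356,215) all stand outside the block.

The crop confirms it: the middle vial of the near row stands high, at about (489,-71). Next I'll check the path and work out the tool-frame shift.

Run:
```python
import numpy as np
from h import cloud
from cell import bot
from scipy.spatial.transform import Rotation as R
s=bot.read_state();R0=R.from_rotvec(s['tcp_rot']);p=s['ee_pos']
print(R0.as_matrix().round(3))
T=np.array([489,-71,190.]);print('shift',R0.inv().apply(T-p))
for n in('scene','side'):
    z=np.load(n+'0.npz');W=cloud(z)[z['d']>0];W=W[(W[:,2]>110)&(W[:,2]<700)&(np.hypot(*W[:,:2].T)>430)&(np.hypot(*W[:,:2].T)<1000)]
    for f in np.linspace(0,1,9):
        c=p+f*(T-p);r=np.hypot(*(W[:,:2]-c[:2]).T);i=r.argsort()[20];print(n,c.round(),r[i].round(),W[i].round())
```

```text
[[ 0.965  0.264 -0.   ]
 [ 0.264 -0.965  0.002]
 [ 0.    -0.002 -1.   ]]
shift [ 453.02834563 -451.89660976   18.69583656]
scene [ 171. -626.  208.] 22.0 [ 181. -607.  336.]
scene [ 211. -557.  206.] 41.0 [ 192. -593.  400.]
scene [ 251. -488.  203.] 111.0 [ 163. -556.  341.]
scene [ 290. -418.  201.] 188.0 [ 160. -553.  343.]
scene [ 330. -349.  199.] 257.0 [ 587. -348.  294.]
scene [ 370. -279.  197.] 219.0 [ 588. -301.  167.]
scene [ 410. -210.  194.] 199.0 [ 590. -294.  259.]
scene [ 449. -140.  192.] 205.0 [ 594. -286.  321.]
scene [489. -71. 190.] 236.0 [ 598. -280.  275.]
side [ 171. -626.  208.] 21.0 [ 190. -634.  321.]
side [ 211. -557.  206.] 40.0 [ 182. -585.  440.]
side [ 251. -488.  203.] 110.0 [ 166. -558.  334.]
side [ 290. -418.  201.] 187.0 [ 161. -552.  312.]
side [ 330. -349.  199.] 260.0 [ 590. -343.  265.]
side [ 370. -279.  197.] 221.0 [ 589. -313.  343.]
side [ 410. -210.  194.] 201.0 [ 593. -294.  271.]
side [ 449. -140.  192.] 207.0 [ 596. -286.  328.]
side [489. -71. 190.] 238.0 [ 605. -278.  222.]
```

The path is clear by about 200 mm. I'll move in two calls, closing the fingers on the way.

>>> apply_moves:
  increments: "15 -15 0 0 0 0; 40 -40 0 0 0 0; 65 -65 0 0 0 0; 90 -90 0 0 0 0; 115 -115 0 0 0 0; 140 -140 0 0 0 0; 165 -165 0 0 0 0; 190 -190 0 0 0 0; 215 -215 0 0 0 0; 235 -235 0 0 0 0; 235 -235 0 0 0 0"
  grip: 0
  force: 20

```text
clock: 1.2
ee_pos: [338.4, -334.2, 208.9]
tcp_rot: [-3.111, -0.428, -0.001]
force: [-0.5, -0.6, -0.3]
finger_gap: 0.0
gripper_force: 0.0
```

>>> apply_moves:
  increments: "15 -15 0 0 0 0; 40 -40 5 0 0 0; 65 -65 5 0 0 0; 90 -90 10 0 0 0; 115 -115 10 0 0 0; 140 -140 15 0 0 0; 165 -165 15 0 0 0; 190 -190 19 0 0 0; 208 -207 19 0 0 0; 217 -216 19 0 0 0; 217 -216 19 0 0 0; 217 -216 19 0 0 0"

```text
clock: 2.4
ee_pos: [488.0, -73.7, 189.4]
tcp_rot: [3.114, 0.417, -0.002]
force: [0.1, 0.3, 0.3]
finger_gap: 0.001
gripper_force: 0.0
```

Run:
```python
from cell import bot
import cv2,numpy as np
s=bot.read_state();print(s['ee_pos'],s['tcp_rot'],s['force'],s['q'])
m=bot.camera_model('wrist');p,d=bot.camera('wrist')
np.savez('wrist1.npz',d=d,p=p,**m);cv2.imwrite('pics/wrist1.png',p)
for X in [[489,-71,87],[s['ee_pos'][0],s['ee_pos'][1],s['ee_pos'][2]-8]]:
    c=m['R']@np.array(X)+m['t'];print(c[0]/c[2]*m['fx']+m['cx'],c[1]/c[2]*m['fy']+m['cy'])
from h import cloud
W=cloud(np.load('wrist1.npz'));ok=(d>0)&(W[...,2]>60)&(W[...,2]<100)
k,l,st,ce=cv2.connectedComponentsWithStats(ok.astype(np.uint8))
for i in range(1,k):
    if st[i,4]>100:
        Q=W[l==i];t=np.percentile(Q[:,2],80);print(ce[i].round(),st[i],t.round(1),Q[Q[:,2]>t-3].mean(0).round(1))
```

```text
[488.03520845 -73.73949829 189.42697372] [ 3.11363805e+00  4.17259949e-01 -1.55640297e-03] [0.14134272 0.28961425 0.28028012] [ 0.75761975  0.29637565 -0.77217318  1.94620619  0.24570103  0.9950101
 -1.43255894]
317.45223027827456 188.23016330058329
319.9996768758647 235.2169801111331
[51. 60.] [    0     0   107   134 12388] 80.6 [554.  178.9  80.6]
[593. 176.] [  509     0   131   283 18623] 96.6 [ 543.1 -324.4   96.3]
[381. 121.] [370 109  23  24 437] 67.7 [ 561.6 -112.6   67. ]
[ 30. 122.] [  0 111  63  22 166] 66.2 [473.7 203.4  65.4]
[258. 123.] [246 111  24  24 437] 67.4 [529.4  -1.9  66.9]
[319. 122.] [308 110  23  24 419] 67.5 [545.6 -57.3  66.9]
[378. 180.] [367 169  23  23 378] 67.6 [ 506.3 -128.7   67. ]
[320. 183.] [309 170  23  28 539] 85.7 [490.3 -73.4  85.3]
[ 59. 263.] [  30  237   63   51 1210] 70.3 [326.1 177.4  69.9]
[442. 285.] [413 258  57  50 944] 71.0 [ 410.7 -236.1   70.5]
[507. 335.] [478 312  55  46 963] 70.7 [ 366.9 -341.    70.4]
```

View pics/wrist1.png

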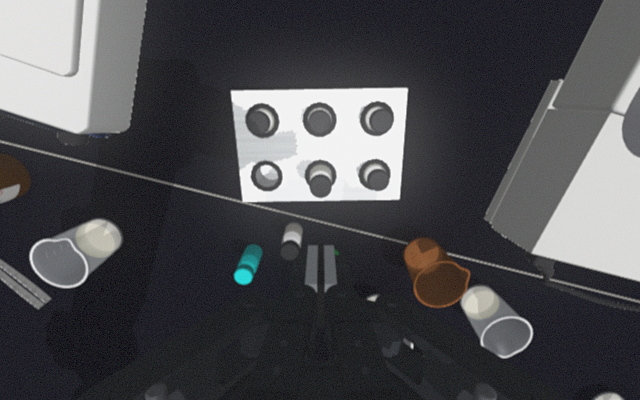

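The wrist view shows the proud cap at (320,183), world (490,-73), z 86, with the shut fingertips at (320,246). I'll descend to just above it.

>>> apply_moves:
  increments: "2 -1 15 0 0 0; 2 -1 35 0 0 0; 2 -1 55 0 0 0; 2 -1 70 0 0 0; 2 -1 80 0 0 0; 2 -1 86 0 0 0; 2 -1 86 0 0 0; 2 -1 86 0 0 0; 2 -1 86 0 0 0"

```text
clock: 3.35
ee_pos: [490.9, -71.3, 104.5]
tcp_rot: [3.113, 0.418, 0.002]
force: [-0.4, -0.1, -0.0]
finger_gap: -0.001
gripper_force: 0.0
```

Run:
```python
from cell import bot
import cv2,numpy as np
s=bot.read_state();print(s['ee_pos'],s['tcp_rot'],s['force'])
p,d=bot.camera('wrist');q,e=bot.camera('side')
a=cv2.resize(p[80:280,220:420],(400,400));b=cv2.resize(q[140:240,255:355],(400,400),interpolation=cv2.INTER_CUBIC)
cv2.imwrite('pics/w2.png',np.hstack([a,b]))
```

```text
[490.86232333 -71.33777652 104.53781311] [3.11306581e+00 4.17865547e-01 2.17034922e-03] [-0.37073179 -0.06726101 -0.00132618]
```

View pics/w2.png

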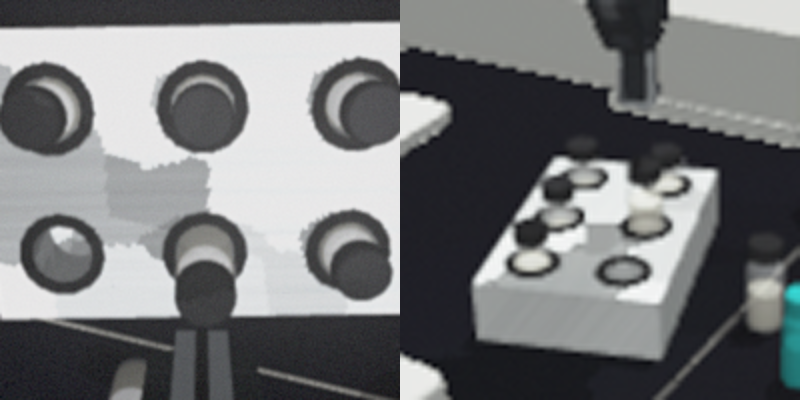

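The wrist crop shows the fingertips lined up with the cap. The side crop, though, shows the tips higher above the cap than the 10 mm I expected, so I'll check with projection and depth.

Run:
```python
from cell import bot
import cv2,numpy as np
from h import cloud
s=bot.read_state();print(s['ee_pos'],s['clock'])
for n in('side','wrist','scene'):
    m=bot.camera_model(n);p,d=bot.camera(n);np.savez('t.npz',d=d,p=p,**m);W=cloud(np.load('t.npz'))
    np.savez(n+'3.npz',d=d,p=p,**m)
    for X in ([491,-71,96.5],[490,-72,86]):
        c=m['R']@np.array(X)+m['t'];print(n,X,m['fx']*c[0]/c[2]+m['cx'],m['fy']*c[1]/c[2]+m['cy'])
    r=np.hypot(W[...,0]-490,W[...,1]+72);k=(d>0)&(r<22)&(W[...,2]>75)&(W[...,2]<200)
    v,u=np.nonzero(k);print(np.histogram(W[k][:,2],np.arange(75,205,5)))
    hi=k&(W[...,2]>92);Q=W[hi];
    if len(Q):
        i=Q[:,2].argsort()[:5];print('lowest tip pts',Q[i].round(1))
    if n=='side':print([ (vv,W[vv,314].round()) for vv in range(150,185,3)])
    if n=='wrist':print([ (vv,W[vv,308].round(),W[vv,332].round()) for vv in range(225,285,6)])
    cv2.imwrite(f'pics/{n}3.png',p)
```

```text
[490.7176786  -71.37599262 104.46018382] 3.45
side [491, -71, 96.5] 314.55551838168304 177.2418776737985
side [490, -72, 86] 315.22854087341443 180.95245801057845
(array([14, 15, 25,  0,  0,  0,  0,  0,  0,  0, 10,  9, 22, 20, 17, 21, 23,
       16,  8,  9,  8,  8,  4, 13, 13]), array([ 75,  80,  85,  90,  95, 100, 105, 110, 115, 120, 125, 130, 135,
       140, 145, 150, 155, 160, 165, 170, 175, 180, 185, 190, 195, 200]))
lowest tip pts [[488.2 -65.3 127.2]
 [485.5 -65.5 127.6]
 [499.3 -65.1 127.7]
 [482.  -64.4 128.8]
 [495.2 -63.  129.3]]
[(150, array([469., -36., 185.])), (153, array([473., -42., 175.])), (156, array([483., -59., 159.])), (159, array([484., -59., 151.])), (162, array([486., -62., 142.])), (165, array([485., -60., 135.])), (168, array([ 621., -288.,    7.])), (171, array([ 617., -280.,    1.])), (174, array([ 606., -260.,    1.])), (177, array([ 595., -242.,    1.])), (180, array([496., -76.,  85.])), (183, array([488., -63.,  85.]))]
wrist [491, -71, 96.5] 319.5594741148965 234.65116062878153
wrist [490, -72, 86] 320.6241449076693 229.3486679344783
(array([  79,  
[... 838 characters left out ...]
 -74., 145.])), (267, array([500., -63., 151.]), array([503., -74., 151.])), (273, array([500., -63., 155.]), array([502., -74., 155.])), (279, array([500., -64., 160.]), array([502., -74., 159.]))]
scene [491, -71, 96.5] 330.6909374791083 162.96130763021128
scene [490, -72, 86] 331.23208322794596 166.3514935751301
(array([13, 14, 43,  1,  0,  0,  0,  0,  0,  0,  4, 13, 16, 16, 19, 20, 15,
       11,  6, 11, 31, 12, 10, 20, 27]), array([ 75,  80,  85,  90,  95, 100, 105, 110, 115, 120, 125, 130, 135,
       140, 145, 150, 155, 160, 165, 170, 175, 180, 185, 190, 195, 200]))
lowest tip pts [[483.4 -67.1 127.3]
 [491.6 -62.2 128.3]
 [484.1 -64.4 128.4]
 [489.2 -63.  129.3]
 [483.2 -66.8 130.5]]
```

All three cameras put the fingertips at z≈127, about 23 mm above TCP height and not 8 mm below it. I'll go down in small steps and judge contact by force and vision.

>>> apply_moves:
  increments: "0 0 4 0 0 0; 0 0 8 0 0 0; 0 0 9.5 0 0 0; 0 0 11 0 0 0; 0 0 12.5 0 0 0; 0 0 14 0 0 0; 0 0 14 0 0 0"

```text
clock: 4.3
ee_pos: [490.0, -71.2, 89.6]
tcp_rot: [-3.114, -0.418, 0.0]
force: [-0.2, -0.0, -0.0]
finger_gap: -0.003
gripper_force: 0.0
```

```bash
cat > look.py <<'E'
from cell import bot
import numpy as np
from h import cloud
s=bot.read_state();print(s['clock'],s['ee_pos'].round(1),s['force'].round(2))
for n in('side','scene'):
    m=bot.camera_model(n);p,d=bot.camera(n);W=cloud(dict(d=d,**m))
    r=np.hypot(W[...,0]-490,W[...,1]+72);k=(d>0)&(r<22)&(W[...,2]>60)&(W[...,2]<150)
    z=np.sort(W[k][:,2]);g=np.diff(z);i=g.argmax();print(n,'cap top',z[i].round(1),'tip',z[i+1].round(1))
E
python3 look.py
```

```text
4.3 [490.  -71.2  89.6] [-0.23 -0.01 -0.05]
side cap top 88.3 tip 112.6
scene cap top 89.5 tip 112.9
```

There's no contact, the cap hasn't moved and the tip is at z≈112. The 23 mm offset holds, so I'll keep going down.

>>> apply_moves:
  increments: "0 0 4 0 0 0; 0 0 8 0 0 0; 0 0 12 0 0 0; 0 0 15 0 0 0; 0 0 18 0 0 0; 0 0 20 0 0 0; 0 0 22 0 0 0; 0 0 22 0 0 0"

```text
clock: 5.2
ee_pos: [490.0, -71.2, 67.6]
tcp_rot: [-3.113, -0.418, 0.001]
force: [-0.7, 0.0, 0.2]
finger_gap: 0.001
gripper_force: 0.0
```

```bash
python3 look.py
```

```text
5.2 [490.  -71.2  67.6] [-0.65  0.03  0.25]
side cap top 87.5 tip 90.1
scene cap top 91.5 tip 93.5
```

>>> apply_moves:
  increments: "0 0 2 0 0 0; 0 0 4 0 0 0; 0 0 5.5 0 0 0; 0 0 7 0 0 0; 0 0 8 0 0 0; 0 0 8 0 0 0"

```text
clock: 5.9
ee_pos: [490.2, -71.3, 59.7]
tcp_rot: [-3.114, -0.418, -0.0]
force: [1.5, 0.6, 0.2]
finger_gap: 0.001
gripper_force: 0.2
```

>>> apply_moves:
  increments: "0 0 1.5 0 0 0; 0 0 3 0 0 0; 0 0 4.5 0 0 0; 0 0 6 0 0 0"

```text
clock: 6.3
ee_pos: [490.2, -71.3, 53.7]
tcp_rot: [3.114, 0.418, 0.0]
force: [-0.8, -0.2, 2.8]
finger_gap: 0.0
gripper_force: 1.3
```

Run:
```python
from cell import bot
import cv2,numpy as np
s=bot.read_state();print(s['clock'],s['ee_pos'].round(1),s['force'].round(2))
p,_=bot.camera('scene');q,_=bot.camera('side');w,_=bot.camera('wrist')
f=lambda i:cv2.resize(i,(260,390),interpolation=cv2.INTER_CUBIC)
cv2.imwrite('pics/press.png',np.hstack([f(p[120:210,300:360]),f(q[140:230,290:350]),f(w[110:290,260:380])]))
```

```text
6.3 [490.2 -71.3  53.7] [-0.84 -0.16  2.8 ]
```

View pics/press.png

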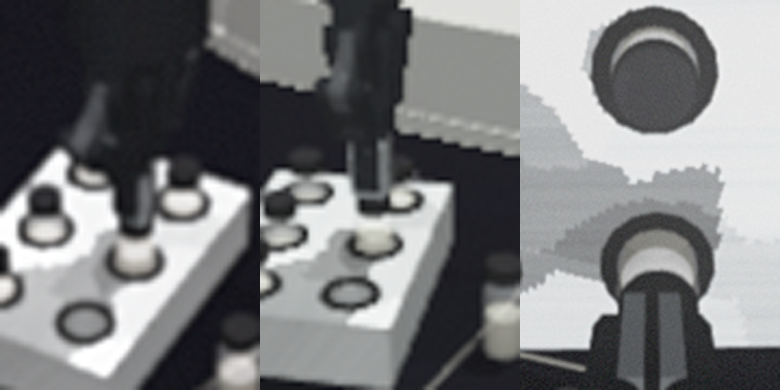

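The fingertips sit centred on the cap and the vial is sliding down at 2.8 N, as expected. I'll continue slowly to the floor, about 8 to 9 mm more.

>>> apply_moves:
  increments: "0 0 1.5 0 0 0; 0 0 3 0 0 0; 0 0 4.5 0 0 0; 0 0 5.5 0 0 0; 0 0 6.5 0 0 0"

```text
clock: 6.95
ee_pos: [490.0, -71.3, 47.2]
tcp_rot: [-3.114, -0.418, 0.0]
force: [-0.5, 0.3, 2.4]
finger_gap: 0.001
gripper_force: 1.2
```

>>> apply_moves:
  increments: "0 0 0.7 0 0 0; 0 0 1.4 0 0 0; 0 0 2 0 0 0"

```text
clock: 7.25
ee_pos: [490.2, -71.3, 45.5]
tcp_rot: [3.113, 0.418, -0.0]
force: [-3.1, 0.7, 11.6]
finger_gap: 0.002
gripper_force: 5.7
```

The force has jumped to 11.6 N with the tip at about 68 mm, so the vial is on its floor. I'll withdraw straight up.

>>> apply_moves:
  increments: "0 0 -3 0 0 0; 0 0 -8 0 0 0; 0 0 -18 0 0 0; 0 0 -33 0 0 0; 0 0 -53 0 0 0; 0 0 -78 0 0 0; 0 0 -103 0 0 0; 0 0 -128 0 0 0; 0 0 -143 0 0 0; 0 0 -150 0 0 0; 0 0 -150 0 0 0; 0 0 -150 0 0 0"

```text
clock: 8.45
ee_pos: [489.5, -71.4, 194.6]
tcp_rot: [-3.114, -0.418, 0.002]
force: [0.4, 0.6, 0.6]
finger_gap: 0.001
gripper_force: 0.0
```

Run:
```python
from cell import bot
import cv2,numpy as np
from h import cloud
s=bot.read_state();print(s['clock'],s['ee_pos'].round(1),s['force'].round(2))
m=bot.camera_model('wrist');p,d=bot.camera('wrist');W=cloud(dict(d=d,**m))
ok=(d>0)&(W[...,2]>60)&(W[...,2]<100)
k,l,st,ce=cv2.connectedComponentsWithStats(ok.astype(np.uint8))
for i in range(1,k):
    if 100<st[i,4]<900:
        Q=W[l==i];print(ce[i].round(),np.percentile(Q[:,2],[50,80]).round(1),Q.mean(0).round(1))
q,e=bot.camera('scene')
cv2.imwrite('pics/end.png',np.hstack([cv2.resize(q[130:290,220:440],(550,400)),cv2.resize(p[90:230,230:410],(250,400))]))
```

```text
8.45 [489.5 -71.4 194.6] [0.38 0.61 0.56]
[ 34. 122.] [64.  66.2] [473.9 207.6  63.9]
[382. 122.] [66.9 67.5] [ 561.8 -112.2   66.7]
[261. 124.] [66.8 67.5] [529.7  -2.1  66.6]
[321. 123.] [66.9 67.5] [545.8 -57.2  66.8]
[322. 182.] [66.9 67.5] [490.6 -73.2  66.6]
[379. 181.] [66.9 67.6] [ 506.7 -128.3   66.6]
[442. 284.] [68.5 70.9] [ 409.9 -237.3   67.3]
```

View pics/end.png

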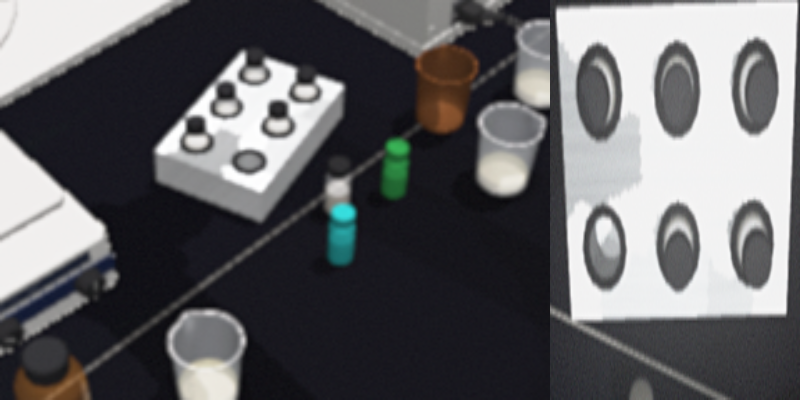

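All five caps now read the same height (66.9 median), nothing around the block has moved, and the arm is clear.

```bash
python3 -c "
from cell import bot
print(bot.hand_in())"
```

```text
the job is handed in; nothing more can be done
None
```

The high vial is pressed fully home: its cap measures level with the other four, nothing else was touched or moved, the arm is withdrawn, and the job was handed in at about 8.5 s.

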